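# Clear the enclosure cover, tug it, free its catch if caught, and hold it open

### The job

Lay the screwdriver that lies on the cover of the grey test enclosure into the forked plywood tool rest, across both forks. Then take the cover by its bar pull and tug it to learn whether its catch has caught, leaving the catch's black thumb slide alone until you have tugged; if the cover will not come, draw the thumb slide to the right to its stop to release it, but leave it alone if the cover comes freely. Raise the cover to about 60 degrees and finish holding it open there by the pull, without letting go, and do not disturb the tape, the tin and the glue stick standing about.

Things in the scene. Friction and masses are not known exactly. Their poses are not given: they have to be found in the camera images.
- box: Enclosure: grey steel box, 180 (x) x 240 (y) x 80 mm high, fixed. Origin: centre of its underside; x points from its front to its hinged back, y to its left, z up. Cover top when shut: z = 88 mm. In front of its right half stands the dark steel catch housing, 70 mm high, y -115 to -15 mm, x -139 to -90 mm; inside is a hook that may or may not have caught the cover's strike: it cannot be seen.
- cover (a joint): Angle of the aluminium cover (188 x 246 x 8 mm, 0.35 kg), rad: 0 shut, positive as its front rises, stop at 1.35; hinged at hinge. It falls shut when let go. If the hook has caught (in about half of the starts) it rises only 0.02 to 0.04 rad (4 to 9 mm at the pull) and stops hard; otherwise it rises freely.
- hinge (a point): Point on the cover's hinge axis: box frame x = 90, y = 0, z = 80 mm. Axes as the box; the hinge axis is its y.
- pull (a point): Middle of the steel bar pull on the cover: round, 10 mm thick, along the box's y, 90 mm between its posts, which lean up and forward from the cover's front edge. When shut it lies at box frame x = -121, y = 65, z = 120 mm, 25 mm in front of the cover's edge and 32 mm above its top. Axes turn with the cover. It can turn between the fingers.
- thumb (a point): Top centre of the black thumb slide of the catch: an upright fin 20 (x) x 10 (y) mm, standing 50 mm out of the housing; its top is 120 mm above the desk. At rest at box frame x = -122, y = -60 mm. Axes as the box.
- slide (a joint): Travel of the thumb slide, m: 0 at rest, 0.020 at its stop, towards the box's -y (the robot's right). It starts at 0 whether the hook has caught or not, and stays where it is left (friction 1.2 N). Drawn to the stop it pushes the hook clear (1 N more), which stays clear. It may jam while the cover is being pulled up.
- driver: Screwdriver, 165 mm long, 55 g: at the start it lies on the shut cover behind the pull, along the box's y within 0.25 rad, its handle to the left. Origin: centre of its underside; y points to the handle end, z up. Handle 20 wide x 22 mm high, from y = -4 to 82 mm; thin shaft from there to y = -80 mm.
- handle (a point): Middle of the screwdriver's handle: y = 39, z = 11 mm in its frame; axes as driver. Grip it here, across x.
- rest: Tool rest of plywood, fixed: base 70 (x) x 90 (y) x 8 mm, two uprights 8 mm thick at y = -28 and +28 mm, each with a fork 30 mm wide (x), floor at z = 50 mm, prongs up to z = 83 mm flaring outward. The handle lies along y in both forks, either way round. Between the uprights there is 48 mm for the fingers. Origin: centre of its underside.
- cradle (a point): Where the middle of the handle belongs in the rest: above its origin at z = 61 mm; axes as rest.
- tape_ring: Roll of black tape lying flat, 57 mm across, 19 mm high. Leave alone. Origin: centre of its underside.
- tin: Round grey tin, 54 mm across, 22 mm high. Leave alone. Origin: centre of its underside.
- glue: Glue stick standing upright, 27 mm across, 92 mm high. Leave alone. Origin: centre of its underside.

How it is judged:
On the way, in this order (a step that is already met when the one before it is completed fails the run):
1. the screwdriver lies in both forks of the rest, let go, the cover not yet raised (x of handle in the frame of cradle between -0.013 and 0.013 m and y of handle in the frame of cradle between -0.015 and 0.015 m and z of handle in the frame of cradle between -0.006 and 0.008 m and angle between the y axis of driver and the y axis of rest, either way round below 0.2 rad and contact force between the fingers and driver below 0.1 N and linear speed of driver below 0.03 m/s and value of joint cover below 0.012 rad), for 0.2 s.
2. the cover has been tugged by the fingers (raised at least 0.015 rad) with the thumb slide still at rest (value of joint cover above 0.015 rad and contact force between the fingers and cover above 0.5 N and value of joint slide below 0.003 m), for 0.05 s.
3. the cover has been raised at least 0.8 rad in the fingers' hold (value of joint cover above 0.8 rad and contact force between the fingers and cover above 0.3 N), for 0.1 s.
At the end, for the whole second after the job is handed in: The cover is held at rest by the fingers on it between 0.85 and 1.25 rad (49 to 72 degrees) open; the screwdriver rests, let go, in both forks, its handle's middle within 13 mm across, 15 mm along and 8 mm in height of the cradle point and within 0.2 rad of the rest's direction (value of joint cover between 0.85 and 1.25 rad and velocity of joint cover between -0.1 and 0.1 rad/s and contact force between the fingers and cover above 0.3 N and x of handle in the frame of cradle between -0.013 and 0.013 m and y of handle in the frame of cradle between -0.015 and 0.015 m and z of handle in the frame of cradle between -0.006 and 0.008 m and angle between the y axis of driver and the y axis of rest, either way round below 0.2 rad and contact force between the fingers and driver below 0.1 N and linear speed of driver below 0.03 m/s); the arm keeps its last pose, push and grip.
It fails at once if the thumb slide is drawn although the catch had not caught (value of joint slide above 0.017 m and distance of hook_tongue from where it was at the start of the episode below 0.0025 m).
It fails at once if tape, tin or glue stick pushed more than 30 mm or the glue stick tipped (distance of any of tape_ring, tin, glue from where it was at the start of the episode above 0.03 m or angle between glue's own z axis and vertical above 0.5 rad).
It also fails if it takes over 64 s, if anything falls off the work surface, if the arm or the gripper's body presses on something with over 40 N, if the wrist force passes 120 N, or if a joint passes its speed limit or range.

### The arm

A 6-joint arm with a two-finger parallel gripper is mounted at the origin on a cart in front of the work surface, level with it; the furniture and walls round the work are solid. World frame = base frame: x ahead of the robot, y to its left, z up, the work surface at z = 0. Lengths are in m, angles in rad, forces in N, time in s.
With the tool pointing down it reaches from about 0.325 to 0.9 m from the base axis. Payload 6.1 kg.
Tool frame: the origin (TCP) lies at the very end of the fingers, on their centre line; the grasp point (between the pads) lies 19 mm behind it (env.hold_point_z is the distance from the TCP to the grasp point, in m); z points along the fingers, y is the line along which they close (so a half turn about z gives the same grasp; the last joint's range is limited). The gripper opens to 85 mm and grips with 20 to 120 N. Pads are 22 mm wide; open, the fingers measure 114 mm over their backs; the gripper's body (76 mm by 85 mm) begins 54 mm behind the grasp point. The pads swing forward as they close: fully open they stand 13 mm farther back than shut.
Start: joints at [-1.334, 0.22, 1.526, -0, 1.395, -0.126], TCP at [0.222, -0.584, 0.231] pointing down, gripper open.
Joint ranges: [-2.98, 2.98], [-0.91, 2.08], [0.09, 2.57], [-1.24, 4.39], [0.2, 2.65], [-2.68, 2.68]. Speed limits (rad/s): [2.57, 2.57, 3.01, 3.14, 3.14, 3.14].

### API

Orientations are given as a unit quaternion [w, x, y, z].
In Python, from workcell import env gives the robot as it stands.
- The arm moves only by the tool creep_tool, called as name(argument=value, ...) on one line, values as JSON. Schema: {"type":"object","properties":{"deltas":{"type":"object","properties":{"rows":{"type":"array","items":{"type":"array","items":{"type":"number"},"minItems":6,"maxItems":6},"minItems":1,"maxItems":8}},"additionalProperties":false,"required":["rows"]},"finger_gap":{"type":"number"},"only":{"type":"string"},"quiet":{"type":"boolean"},"lines":{"type":"string"}},"required":["deltas"],"additionalProperties":false}. deltas is an object whose key "rows" holds a list of rows, 1 to 8 of them, each of 6 numbers: dx, dy, dz in units of 20 mm, then a rotation vector rx, ry, rz in units of 0.05 rad; each row shifts and turns the commanded pose from where the row before left it, along the tool's axes as they then stand; what a row does not reach is not made up. A row lasts 1/12 s, in which the tool goes at most 0.0417 m and 0.125 rad, less where a joint would pass 70% of its speed; a pose out of reach is approached as far as the arm can. finger_gap is the opening from 0.0 (shut) to 1.0 (fully open), set as the call begins (left out keeps the last). The fingers move at their own pace and stop on an object; the grip force is fixed at half the most. Time passes only in rows, so rows that do not move let the fingers close. The tool returns the time, the measured TCP pose, the force, the opening and the grip force at its end. only (a regular expression) keeps the lines of the reply that match it, lines (a string "A,B") keeps lines A to B, and quiet returns only ok. Input that does not fit is refused with a message, and nothing moves.
- env.sense(): the state, without advancing time (a new reading comes with each control period).
- env.get_image(name): name is "side" or "top"; returns the picture (384x512x3 uint8, red, green, blue); there is no depth.
- env.camera_params(name): a dict with "vfov" (degrees; the focal length in pixels is half the picture's height over the tangent of half this angle, whatever the lens; pixels are square), "cx", "cy" (the principal point, pixels), "T" (4x4, takes a point from camera to world coordinates). Camera axes: x right, y down, z forward; pixel columns grow to the right and rows downward; lengths in m; the calibration is good to about 2 mm. A picture is of the moment at which its call begins. camera_params takes no time and is no camera call.
- env.sign_off(): hands the job in; it is judged then, once.
The state is a dict: "clock": time; "joint_positions": joint angles; "dq": joint speeds; "joint_torque": joint torques, N m; "tcp_pos": TCP position; "ee_rot": TCP orientation; "force": force on the tool from outside, world axes, zero at the start; "ft_torque": the same for the moment, N m; "grip_width": opening from 0.0 (shut) to 1.0 (fully open); "finger_force": force on a finger pad.
Only numpy, scipy, OpenCV 4.12 (cv2) and the standard library are available. Lean on these libraries where they do the work, as an engineer would, in place of code of your own. Each camera call takes 0.05 s, during which the arm holds its last target. There are 200 camera calls.

## Working session

There is one attempt and no reset: what is moved stays moved. The work goes in short steps, Python scripts to look and compute and a tool call to move; the robot and the scene stay as the last step left them, time stands still between calls to the robot, and variables do not carry over. Pictures are saved under pics/ and viewed, at most 10 in all, crops included, and the job is handed in when it is done.

```bash
ls; mkdir -p pics; python3 - <<'E'
from workcell import env
import cv2,numpy as np
for n in("side","top"):
    cv2.imwrite(f"pics/{n}0.png",env.get_image(n)[:,:,::-1]); p=env.camera_params(n); print(n,p)
s=env.sense(); print(s)
E
```

```text
pics
workcell.py
side {'vfov': 57.12668838179971, 'cx': 251.70883966265217, 'cy': 196.2508501464422, 'T': array([[ 0.96861501, -0.07944269,  0.23552883,  0.34233982],
       [-0.24764102, -0.39008323,  0.88685342, -0.97307894],
       [ 0.02142183, -0.91734614, -0.39751374,  0.49765749],
       [ 0.        ,  0.        ,  0.        ,  1.        ]])}
top {'vfov': 44.5488167302612, 'cx': 261.7676458957825, 'cy': 194.48467764549753, 'T': array([[ 0.0103044 , -0.98458091,  0.17462606,  0.33913247],
       [-0.99978595, -0.01327766, -0.01586665, -0.04343142],
       [ 0.01794063, -0.17442518, -0.98450698,  1.44305061],
       [ 0.        ,  0.        ,  0.        ,  1.        ]])}
{'clock': 0.1, 'joint_positions': array([-1.33406742e+00,  2.21191494e-01,  1.52748644e+00,  3.12484074e-05,
        1.39471996e+00, -1.26113594e-01]), 'dq': array([-9.01471359e-05,  2.61389982e-04, -7.17165812e-04, -1.91046509e-03,
        1.59504338e-03, -3.65363680e-04]), 'joint_torque': array([ 1.23951158e-03, -4.98239136e+01, -3.90546727e+01, -3.79766188e-04,
        5.62385932e-03,  1.73487933e-05]), 'tcp_pos': array([ 0.22170194, -0.58377163,  0.23028668]), 'ee_rot': array([-9.02089070e-04,  9.83588349e-01,  1.80424901e-01, -3.45396589e-05]), 'force': array([0.18094597, 0.05599052, 0.50372116]), 'ft_torque': array([ 0.00698113, -0.02385433, -0.00120218]), 'finger_force': 0.0, 'grip_width': 0.9975881610039482}
```

View pics/top0.png

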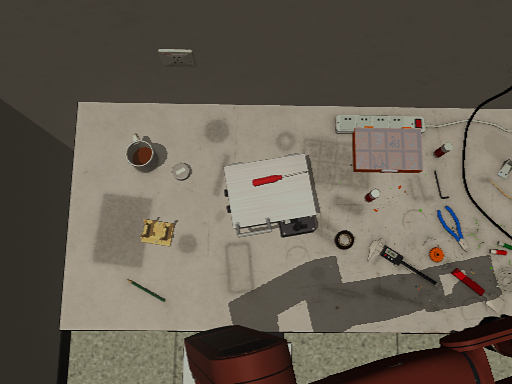

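View pics/side0.png

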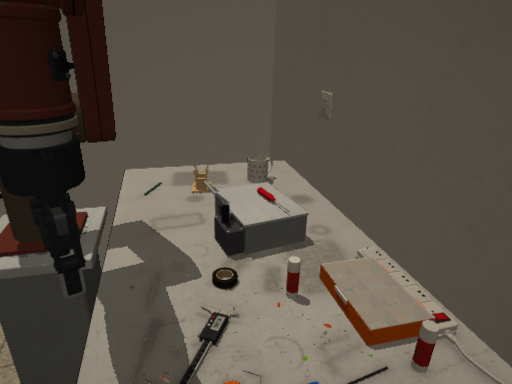

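The top view shows the enclosure at about (270,193), the red driver at (268,181), the rest at (158,232), the tin at (181,172), the tape at (344,240) and the glue stick at (373,195). The side view agrees.

```bash
cat > h.py <<'E'
from workcell import env
import cv2,numpy as np
from scipy.spatial.transform import Rotation as R
def cam(n):
    p=env.camera_params(n); return p, 192/np.tan(np.radians(p["vfov"]/2))
def ray(n,u,v):
    p,f=cam(n); T=p["T"]; d=T[:3,:3]@np.array([(u-p["cx"])/f,(v-p["cy"])/f,1]); return T[:3,3],d
def onz(n,u,v,z):
    o,d=ray(n,u,v); return o+d*(z-o[2])/d[2]
def proj(n,P):
    p,f=cam(n); c=np.linalg.inv(p["T"])@np.append(P,1); return np.array([p["cx"]+f*c[0]/c[2],p["cy"]+f*c[1]/c[2]])
def tool():
    s=env.sense(); q=s["ee_rot"]; return np.array(s["tcp_pos"]),R.from_quat(np.r_[q[1:],q[0]])
E
python3 - <<'E'
from h import *
t=cv2.imread("pics/top0.png"); s=cv2.imread("pics/side0.png")
a=cv2.resize(t[140:260,130:330],None,fx=4,fy=4,interpolation=cv2.INTER_CUBIC); cv2.imwrite("pics/topc.png",a)
b=cv2.resize(s[150:260,180:320],None,fx=5,fy=5,interpolation=cv2.INTER_CUBIC); cv2.imwrite("pics/sidec.png",b)
hsv=cv2.cvtColor(t,cv2.COLOR_BGR2HSV)
m=((hsv[...,1]>150)&((hsv[...,0]<8)|(hsv[...,0]>172))&(hsv[...,2]>120)).astype(np.uint8); m[:140]=0;m[250:]=0;m[:,:220]=0;m[:,320:]=0
ys,xs=np.nonzero(m); r=cv2.minAreaRect(np.c_[xs,ys].astype(np.float32)); print("red",len(xs),r, xs.min(),xs.max())
bx=cv2.boxPoints(r)
c=np.array([xs.mean(),ys.mean()]); print(onz("top",*c,.104))
e=[onz("top",*p,.1) for p in bx];print(np.round(e,4))
m=((hsv[...,0]>12)&(hsv[...,0]<32)&(hsv[...,1]>70)&(hsv[...,2]>90)).astype(np.uint8); m[:,:120]=0;m[:,200:]=0;m[:200]=0;m[260:]=0
ys,xs=np.nonzero(m); r=cv2.minAreaRect(np.c_[xs,ys].astype(np.float32)); print("rest",len(xs),r); print(np.round([onz("top",*p,.008) for p in cv2.boxPoints(r)],4))
E
```

```text
red 160 ((266.7294006347656, 179.28236389160156), (6.074052810668945, 28.85175132751465), 77.47119140625) 253 281
[ 0.62092482 -0.07669167  0.104     ]
[[ 0.6216 -0.036   0.1   ]
 [ 0.6416 -0.1184  0.1   ]
 [ 0.6239 -0.1223  0.1   ]
 [ 0.604  -0.0401  0.1   ]]
rest 606 ((156.21620178222656, 232.2027130126953), (32.386600494384766, 23.015857696533203), 9.462322235107422)
[[0.4453 0.3074 0.008 ]
 [0.5149 0.2997 0.008 ]
 [0.4997 0.2013 0.008 ]
 [0.4302 0.2098 0.008 ]]
```

View pics/topc.png

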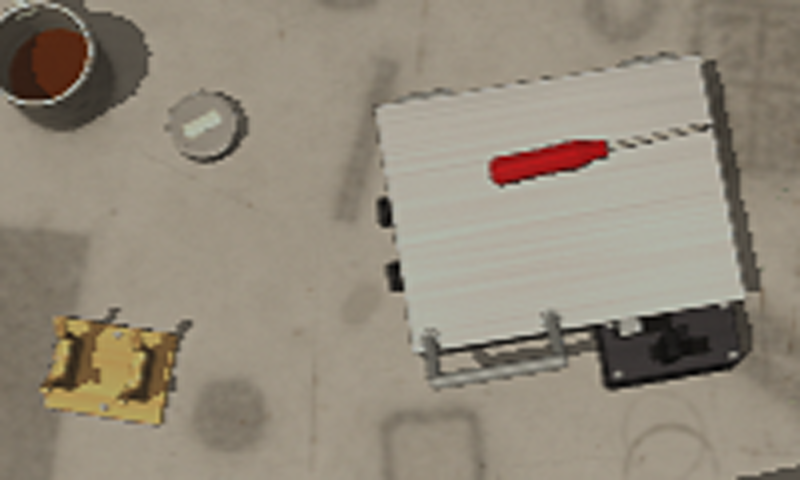

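View pics/sidec.png

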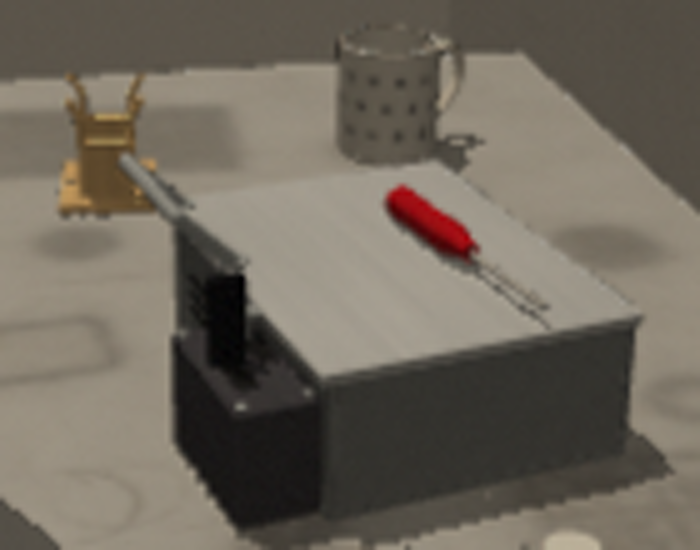

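The crops show the cover corners at crop pixels (378,106), (703,56), (745,300) and (415,350). The pull bar runs from (433,382) to (563,364), the thumb slide is near (672,345), and the rest base corners are (62,316), (178,332), (160,424) and (45,408).

```bash
cat >> h.py <<'E'
def fit2(P,Q): # planar rigid Q=R P + t
    P=np.array(P);Q=np.array(Q);p=P.mean(0);q=Q.mean(0);A=P-p;B=Q-q
    a=np.arctan2((A[:,0]*B[:,1]-A[:,1]*B[:,0]).sum(),(A*B).sum()); r=np.array([[np.cos(a),-np.sin(a)],[np.sin(a),np.cos(a)]])
    return a,r,q-r@p,np.abs((P@r.T+q-r@p)-Q).max()
E
python3 - <<'E'
from h import *
c=lambda x,y:(130+(x+.5)/4-.5,140+(y+.5)/4-.5)
C=[onz("top",*c(*p),.088)[:2] for p in[(378,106),(703,56),(745,300),(415,350)]]
a,r,t,e=fit2([(.092,.123),(.092,-.123),(-.096,-.123),(-.096,.123)],C); print("box",a,t,e)
w=lambda x,y:np.round(r@np.array([x,y])+t,4)
print("pull",w(-.121,.065),"thumb",w(-.122,-.06), "hinge",w(.09,0))
b1=onz("top",*c(433,382),.12);b2=onz("top",*c(563,364),.12);print("bar",b1,b2,(b1+b2)/2)
print("pull side px",proj("side",[*w(-.121,.065),.12]),"thumb",proj("side",[*w(-.122,-.06),.12]))
C=[onz("top",*c(*p),.008)[:2] for p in[(62,316),(178,332),(160,424),(45,408)]]
a2,r2,t2,e2=fit2([(.035,.045),(.035,-.045),(-.035,-.045),(-.035,.045)],C); print("rest",a2,t2,e2)
for x,y,z in[(-.035,-.045,.008),(.035,-.045,.008),(-.035,-.045,0)]:print(proj("side",[*(r2@[x,y]+t2),z]))
h1=onz("top",*c(491,170),.099);h2=onz("top",*c(606,149),.099);tip=onz("top",*c(708,127),.099);print("driver",h1,h2,tip,np.linalg.norm(h2-h1),np.linalg.norm(tip-h1))
for l,x in(("tip",tip),("h2",h2)):
    d=(h1-x);print(l,np.arctan2(-d[0],d[1]))
# two-view red centroid
t0=cv2.imread("pics/top0.png");s0=cv2.imread("pics/side0.png");o=[]
for n,im,bb in(("top",t0,(220,320,150,200)),("side",s0,(240,300,170,215))):
    h=cv2.cvtColor(im,cv2.COLOR_BGR2HSV);m=(h[...,1]>130)&((h[...,0]<10)|(h[...,0]>170))&(h[...,2]>70)
    z=np.zeros_like(m);z[bb[2]:bb[3],bb[0]:bb[1]]=1;ys,xs=np.nonzero(m&z);o.append(ray(n,xs.mean(),ys.mean()));print(n,len(xs),xs.mean(),ys.mean(),xs.min(),xs.max())
(o1,d1),(o2,d2)=o;k=np.linalg.lstsq(np.c_[d1,-d2],o2-o1,rcond=None)[0];print("red3d",o1+d1*k[0],o2+d2*k[1])
E
```

```text
box 0.16674913967392518 [ 0.59516237 -0.08841585] 0.002256036893360569
pull [ 0.4651 -0.0444] thumb [ 0.4848 -0.1678] hinge [ 0.6839 -0.0735]
bar [0.45647159 0.00145279 0.12      ] [ 0.47029781 -0.09017883  0.12      ] [ 0.4633847  -0.04436302  0.12      ]
pull side px [209.79237298 187.25567319] thumb [224.39959512 204.49982332]
rest -0.13078695422005635 [0.47279901 0.250857  ] 0.0011451002713262215
[191.35534785 190.74232936]
[210.9820857  190.23749968]
[191.4589696 192.7958912]
driver [ 0.61387591 -0.03723784  0.099     ] [ 0.63077097 -0.12135491  0.099     ] [ 0.64838794 -0.19642061  0.099     ] 0.0857969941145653 0.16288104222120955
tip 0.21350324636216875
h2 0.19821441478048893
top 179 266.36871508379886 179.68715083798884 253 281
side 118 265.59322033898303 194.1271186440678 257 274
red3d [ 0.62160038 -0.07810179  0.09963831] [ 0.62133542 -0.07804463  0.09958112]
```

Careful with the scale: shifts go in units of 20 mm and turns go in units of 0.05 rad. That gives: 0.0346 m is 1.73, -0.0206 m is -1.03.

creep_tool(deltas={"rows": [[1.73,-1.03,0,0,0,0],[1.73,-1.03,0,0,0,0],[1.73,-1.03,0,0,0,0],[1.73,-1.03,0,0,0,0],[1.73,-1.03,0,0,0,0],[1.73,-1.03,0,0,0,0],[1.73,-1.03,0,0,0,0],[1.73,-1.03,0,0,0,0]]}, finger_gap=1.0)

```text
clock: 0.77
tcp_pos: [0.4227, -0.3301, 0.231]
ee_rot: [-0.0, 0.984, 0.18, -0.0]
force: [0.2, -0.6, 0.1]
grip_width: 1.0
finger_force: 0.0
```

creep_tool(deltas={"rows": [[1.73,-1.03,0,0,0,0],[1.73,-1.03,0,0,0,0],[1.73,-1.03,0,0,0,0],[1.73,-1.03,0,0,0,0],[1.73,-1.03,0,0,0,0],[1.73,-1.03,0,0,0,0],[1.73,-1.03,0,0,0,0],[1.73,-1.03,0,0,0,0]]})

```text
clock: 1.43
tcp_pos: [0.6231, -0.0777, 0.2308]
ee_rot: [-0.0, 0.984, 0.18, -0.0]
force: [0.9, -0.9, 0.3]
grip_width: 0.997
finger_force: 0.0
```

creep_tool(deltas={"rows": [[0,0,0,0,0,-2.4],[0,0,0,0,0,-2.4],[0,0,0,0,0,-2.4],[0,0,0,0,0,-2.4],[0,0,0,0,0,-2.4],[0,0,0,0,0,-2.4],[0,0,0,0,0,-2.4],[0,0,0,0,0,-2.4]]})

```text
clock: 2.1
tcp_pos: [0.622, -0.0796, 0.2306]
ee_rot: [-0.001, 0.787, 0.617, -0.0]
force: [-0.0, 0.1, 0.4]
grip_width: 0.999
finger_force: 0.0
```

creep_tool(deltas={"rows": [[0,0,0,0,0,-2.4],[0,0,0,0,0,-2.4],[0,0,0,0,0,-2.4],[0,0,0,0,0,-1.9],[0,0,0,0,0,0],[0,0,0,0,0,0]]})

```text
clock: 2.6
tcp_pos: [0.6221, -0.0796, 0.2308]
ee_rot: [-0.0, 0.631, 0.775, -0.0]
force: [0.3, -0.2, -0.1]
grip_width: 1.001
finger_force: 0.0
```

```bash
cat >> h.py <<'E'
def todo(P,ang): # shift in tool axes to P; tool rz to bring tool y to world angle ang; tilt
    p,r=tool(); m=r.as_matrix(); y=np.arctan2(m[1,1],m[0,1]); s=env.sense()
    print("tcp",np.round(p,4),"yang",round(y,4),"tilt",np.round(m[:,2],4),"t",s["clock"],"d",np.round(m.T@(np.array(P)-p),4),"rz",round(-((ang-y+np.pi)%(2*np.pi)-np.pi),4))
E
python3 -c "
from h import *
todo([.622,-.079,.092],.207)"
```

```text
tcp [ 0.6221 -0.0796  0.2308] yang 0.2041 tilt [-9.e-04  2.e-04 -1.e+00] t 2.6 d [6.000e-04 1.000e-04 1.388e-01] rz -0.0029
```
Open fingers 85mm plus backs 114 mm: half 57mm. Pull at x=-121 box; driver at box approx? driver box x ~ +.03. Finger -57 → fine.

In the tool's units: 0.035 m is 1.75, 0.02 m is 1.

creep_tool(deltas={"rows": [[0,0,1.75,0,0,0],[0,0,1.75,0,0,0],[0,0,1.75,0,0,0],[0,0,1,0,0,0],[0,0,0.69,0,0,0],[0,0,0,0,0,0],[0,0,0,0,0,0]]})

```text
clock: 3.18
tcp_pos: [0.6224, -0.0797, 0.0925]
ee_rot: [-0.0, 0.631, 0.776, -0.0]
force: [0.1, -0.1, 0.7]
grip_width: 1.003
finger_force: 0.0
```

creep_tool(deltas={"rows": [[0,0,0,0,0,0],[0,0,0,0,0,0],[0,0,0,0,0,0],[0,0,0,0,0,0],[0,0,0,0,0,0],[0,0,0,0,0,0]]}, finger_gap=0.0)

```text
clock: 3.68
tcp_pos: [0.623, -0.0798, 0.0936]
ee_rot: [0.001, 0.63, 0.776, 0.0]
force: [0.1, -0.1, 0.6]
grip_width: 0.22
finger_force: 58.9
```

```bash
python3 -c "
from h import *
todo([.622,-.079,.092],.207)
cv2.imwrite('pics/side1.png',cv2.resize(env.get_image('side')[110:270,150:350],None,fx=4,fy=3.7)[:,:,::-1])"
```

```text
tcp [ 0.623  -0.0798  0.0936] yang 0.207 tilt [ 1.6e-03 -4.0e-04 -1.0e+00] t 3.6833 d [ 0.001  -0.0008  0.0016] rz 0.0
```

View pics/side1.png

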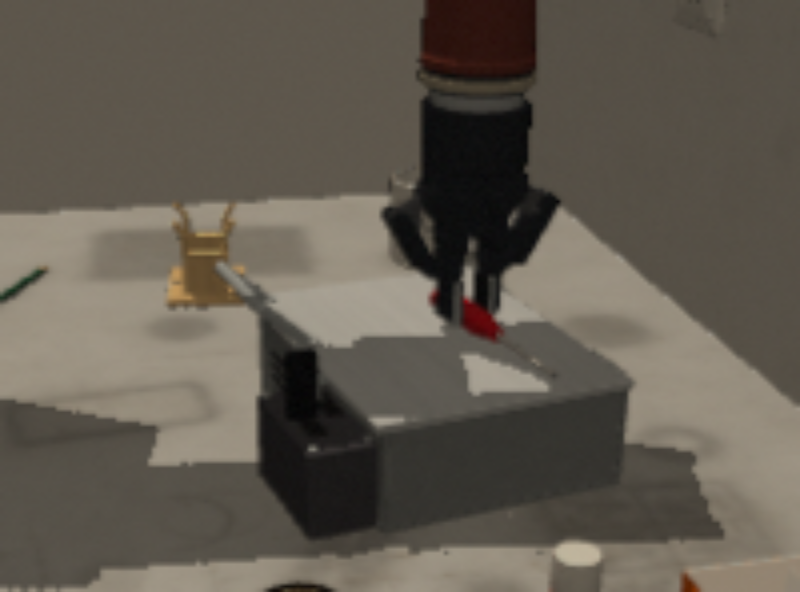

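The picture shows the fingers either side of the red handle, and the reported width is about 19 mm, so the grip is good. Next I lift and turn.

In the tool's units: -0.035 m is -1.75, -0.03 m is -1.5, 0.1 rad is 2.

creep_tool(deltas={"rows": [[0,0,-1,0,0,0],[0,0,-1.75,0,0,0],[0,0,-1.75,0,0,0],[0,0,-1.5,0,0,2],[0,0,0,0,0,2.4],[0,0,0,0,0,2.36],[0,0,0,0,0,0],[0,0,0,0,0,0]]})

```text
clock: 4.4
tcp_pos: [0.622, -0.0796, 0.2121]
ee_rot: [-0.0, 0.751, 0.661, -0.0]
force: [0.2, -0.1, -1.3]
grip_width: 0.223
finger_force: 58.8
```

```bash
python3 -c "
from h import *
todo([.4735,.2505,.12],-.131)"
```

```text
tcp [ 0.622  -0.0796  0.2121] yang -0.1275 tilt [-8.e-04  2.e-04 -1.e+00] t 4.4 d [ 0.3085 -0.1892  0.0923] rz 0.0035
```

In the tool's units: 0.034 m is 1.7, -0.0208 m is -1.04.

creep_tool(deltas={"rows": [[1,-0.615,0,0,0,0],[1.7,-1.04,0,0,0,0],[1.7,-1.04,0,0,0,0],[1.7,-1.04,0,0,0,0],[1.7,-1.04,0,0,0,0],[1.7,-1.04,0,0,0,0],[1.7,-1.04,0,0,0,0],[1.7,-1.04,0,0,0,0]]})

```text
clock: 5.07
tcp_pos: [0.498, 0.1981, 0.2118]
ee_rot: [-0.0, 0.751, 0.661, -0.0]
force: [0.8, 0.9, -0.7]
grip_width: 0.223
finger_force: 58.8
```

creep_tool(deltas={"rows": [[1.5,-0.92,0,0,0,0],[1.025,-0.645,0,0,0,0.07],[0,0,1.5,0,0,0],[0,0,1.5,0,0,0],[0,0,1,0,0,0],[0,0,0,0,0,0],[0,0,0,0,0,0]]})

```text
clock: 5.65
tcp_pos: [0.4737, 0.2504, 0.131]
ee_rot: [-0.001, 0.752, 0.659, -0.002]
force: [-1.1, -0.6, -0.1]
grip_width: 0.222
finger_force: 58.8
```

```bash
python3 -c "
from h import *
todo([.4735,.2505,.12],-.131)
t=env.get_image('top')[:,:,::-1];s=env.get_image('side')[:,:,::-1]
a=cv2.resize(t[190:270,110:220],(550,400),interpolation=cv2.INTER_CUBIC);b=cv2.resize(s[130:210,150:200+50],(500,400),interpolation=cv2.INTER_CUBIC)
cv2.imwrite('pics/pl.png',cv2.resize(np.hstack([a[:,75:475],b[:,50:450]]),None,fx=1,fy=1))
for y in(-.028,.028):
  for x in(-.015,.015):
    c,sn=np.cos(-.131),np.sin(-.131);print(proj('side',[.4728+c*x-sn*y,.2509+sn*x+c*y,.05]))
"
```

```text
tcp [0.4737 0.2504 0.131 ] yang -0.1321 tilt [-0.0039 -0.0013 -1.    ] t 5.65 d [ 0.     -0.0002  0.011 ] rz -0.0011
[196.61973816 177.98210043]
[205.03999634 177.8012743 ]
[196.96666972 172.73707195]
[205.06126823 172.57723078]
```

View pics/pl.png

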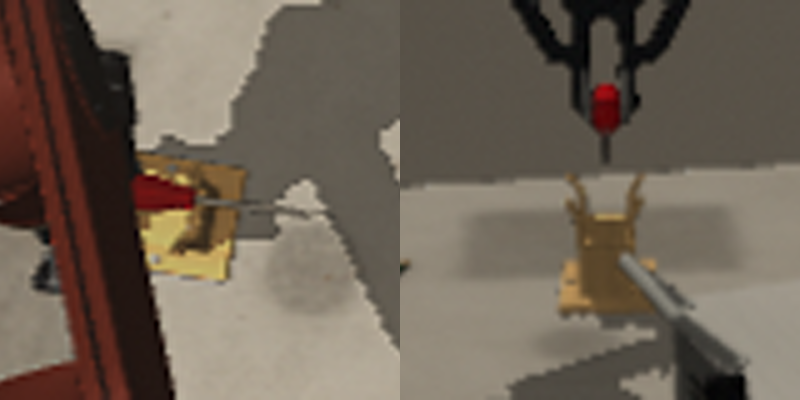

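In the side crop the handle (column 605) is centred over the fork (571 to 638), and in the top crop the shaft lines up with it. I lower it now.

creep_tool(deltas={"rows": [[0,0,1.25,0,0,0],[0,0,1,0,0,0],[0,0,0.75,0,0,0],[0,0,0.4,0,0,0],[0,0,0.275,0,0,0],[0,0,0,0,0,0],[0,0,0,0,0,0]]})

```text
clock: 6.33
tcp_pos: [0.4761, 0.2512, 0.0602]
ee_rot: [0.0, 0.753, 0.658, 0.001]
force: [-0.6, 0.0, -1.2]
grip_width: 0.221
finger_force: 58.8
```

creep_tool(deltas={"rows": [[0,0,0,0,0,0],[0,0,0,0,0,0],[0,0,0,0,0,0],[0,0,0,0,0,0],[0,0,0,0,0,0]]}, finger_gap=0.6)

```text
clock: 6.75
tcp_pos: [0.4753, 0.251, 0.0594]
ee_rot: [0.0, 0.753, 0.658, 0.0]
force: [0.8, -1.0, -0.0]
grip_width: 0.602
finger_force: 0.0
```

creep_tool(deltas={"rows": [[0,0,-0.75,0,0,0],[0,0,-1.5,0,0,0],[0,0,-2,0,0,0],[0,0,-2,0,0,0],[0,0,-1.5,0,0,0],[0,0,0,0,0,0],[0,0,0,0,0,0]]})

```text
clock: 7.33
tcp_pos: [0.4767, 0.2515, 0.2169]
ee_rot: [0.001, 0.753, 0.658, 0.003]
force: [-0.5, 0.2, -1.1]
grip_width: 0.601
finger_force: 0.0
```

```bash
python3 -c "
from h import *
s=env.get_image('side')
cv2.imwrite('pics/s3.png',cv2.resize(s[140:210,160:250],(720,560),interpolation=cv2.INTER_CUBIC)[:,:,::-1])
todo([.4645,-.0444,.16],.167)"
```

```text
tcp [0.4754 0.251  0.2146] yang -0.1344 tilt [ 1.4e-03  5.0e-04 -1.0e+00] t 7.3833 d [-0.2942  0.0287  0.0544] rz -0.3014
```

View pics/s3.png

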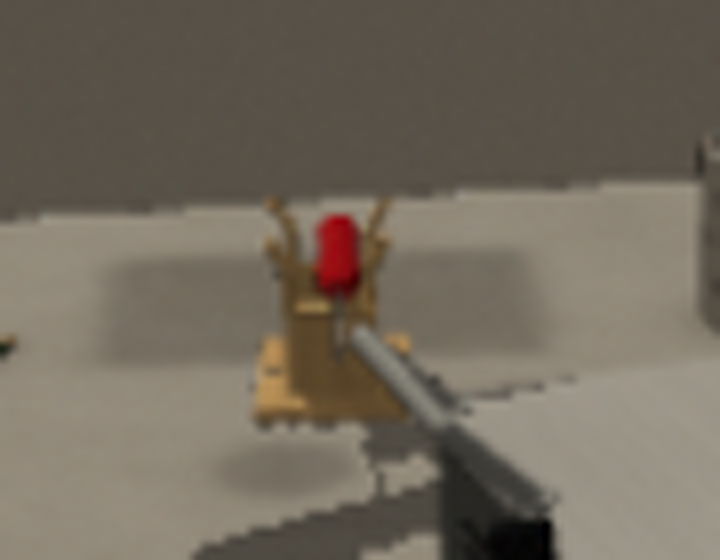

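The driver lies in both forks with the fingers clear. I move over the pull next.

creep_tool(deltas={"rows": [[-1.84,0.18,0,0,0,0],[-1.84,0.18,0,0,0,0],[-1.84,0.18,0,0,0,0],[-1.84,0.18,0,0,0,0],[-1.84,0.18,0,0,0,0],[-1.84,0.18,0,0,0,0],[-1.84,0.18,0,0,0,0],[-1.84,0.18,0,0,0,0]]}, finger_gap=0.6)

```text
clock: 8.05
tcp_pos: [0.4625, -0.0461, 0.2118]
ee_rot: [-0.002, 0.753, 0.658, -0.001]
force: [1.6, -0.2, 0.1]
grip_width: 0.599
finger_force: 0.0
```

creep_tool(deltas={"rows": [[0,0,0,0,0,-2],[0,0,0,0,0,-2],[0,0,0,0,0,-2],[0,0,0,0,0,0],[0,0,0,0,0,0]]})

```text
clock: 8.47
tcp_pos: [0.4632, -0.0445, 0.2123]
ee_rot: [-0.001, 0.647, 0.762, -0.001]
force: [-0.0, 0.6, -0.4]
grip_width: 0.601
finger_force: 0.0
```

```bash
python3 - <<'E'
from h import *
t=env.get_image('top')[:,:,::-1]
hsv=cv2.cvtColor(np.ascontiguousarray(t),cv2.COLOR_BGR2HSV)
m=((hsv[...,1]>130)&((hsv[...,0]<8)|(hsv[...,0]>172))&(hsv[...,2]>90)); z=np.zeros_like(m); z[205:255,120:200]=1
ys,xs=np.nonzero(m&z); print(len(xs))
c=onz("top",xs.mean(),ys.mean(),.065)[:2]; d=c-[.4728,.2509]; a=-.131
print("handle in rest",d@[np.cos(a),np.sin(a)],d@[-np.sin(a),np.cos(a)])
r=cv2.fitLine(np.c_[xs,ys].astype(np.float32),cv2.DIST_L2,0,.01,.01).ravel(); print("angle",np.arctan2(r[1],r[0]))
todo([.4645,-.0444,.101],.167)
E
```

```text
182
handle in rest 0.0029162243342337173 0.0030959578255934355
angle 0.12472568
tcp [ 0.4634 -0.0444  0.2127] yang 0.1626 tilt [-2.4e-03  6.0e-04 -1.0e+00] t 8.5167 d [-0.0002  0.0013  0.1117] rz -0.0044
```

creep_tool(deltas={"rows": [[0,0.05,1.75,0,0,-0.08],[0,0,1.75,0,0,0],[0,0,1.25,0,0,0],[0,0,0.675,0,0,0],[0,0,0,0,0,0],[0,0,0,0,0,0]]}, finger_gap=0.6)

```text
clock: 9.02
tcp_pos: [0.4643, -0.0441, 0.1046]
ee_rot: [-0.001, 0.645, 0.764, -0.001]
force: [-0.0, -0.6, 0.4]
grip_width: 0.599
finger_force: 0.0
```

creep_tool(deltas={"rows": [[0,0,0,0,0,0],[0,0,0,0,0,0],[0,0,0,0,0,0],[0,0,0,0,0,0],[0,0,0,0,0,0],[0,0,0,0,0,0]]}, finger_gap=0.0)

```text
clock: 9.52
tcp_pos: [0.4647, -0.045, 0.1069]
ee_rot: [-0.0, 0.645, 0.765, -0.001]
force: [-7.1, -1.5, 9.2]
grip_width: 0.091
finger_force: 58.7
```

```bash
python3 -c "
from h import *
todo([.4645,-.0444,.101],.167);print(env.sense()['force'])"
```

```text
tcp [ 0.4647 -0.045   0.1069] yang 0.1698 tilt [-0.0012 -0.0011 -1.    ] t 9.5167 d [ 0.0007 -0.0001  0.0059] rz 0.0028
[-7.05524032 -1.54524563  9.19238316]
```

In the tool's units: -0.004 m is -0.2, -0.003 m is -0.15.

creep_tool(deltas={"rows": [[0,0,-0.2,0,0,0],[0,0,-0.15,0,0,0],[0,0,0,0,0,0]]})

```text
clock: 9.77
tcp_pos: [0.4656, -0.0448, 0.1125]
ee_rot: [0.001, 0.645, 0.764, 0.0]
force: [4.2, -2.2, -8.0]
grip_width: 0.093
finger_force: 59.7
```

creep_tool(deltas={"rows": [[0,0,-0.15,0,0,0],[0,0,0,0,0,0]]})

```text
clock: 9.93
tcp_pos: [0.4658, -0.0448, 0.1136]
ee_rot: [0.001, 0.645, 0.764, 0.001]
force: [12.2, -3.8, -23.3]
grip_width: 0.088
finger_force: 59.4
```

creep_tool(deltas={"rows": [[0,0,-0.15,0,0,0],[0,0,0,0,0,0]]})

```text
clock: 10.1
tcp_pos: [0.4669, -0.0447, 0.1183]
ee_rot: [0.002, 0.645, 0.764, 0.001]
force: [7.1, -0.1, -3.1]
grip_width: 0.089
finger_force: 62.4
```

```bash
python3 - <<'E'
from h import *
s=env.get_image('side')[:,:,::-1].copy();cv2.imwrite('pics/s4f.png',s);o=cv2.imread('pics/side0.png')
f=lambda i:cv2.resize(i[165:240,195:295],(600,450)[:2],interpolation=cv2.INTER_CUBIC)[:,:400]
cv2.imwrite('pics/s4.png',np.hstack([f(o),f(s)]))
print(env.sense()['force'])
for a in(0,.03,.05):
  P=np.array([-.096,-.123,.088]);c,sn=np.cos(a),np.sin(a)
  x,z=P[0]-.09,P[2]-.08; X,Z=.09+c*x+sn*z,.08-sn*x+c*z
  b=.1667;print(a,proj('side',[.5952+np.cos(b)*X-np.sin(b)*P[1],-.0884+np.sin(b)*X+np.cos(b)*P[1],Z]))
E
```

```text
[ 7.14762911  0.65124203 -5.39574   ]
0 [243.22226275 224.71646174]
0.03 [243.37093154 222.68267723]
0.05 [243.50538223 221.3172547 ]
```

View pics/s4.png

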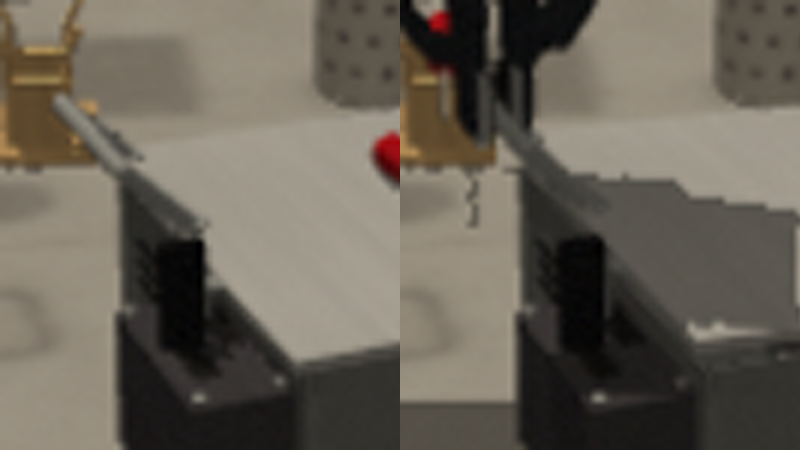

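The front corner of the cover rose about 2.3 px (about 0.03 rad), while the force peaked at 23 N and then dropped, which could be a stop followed by a slip. A little more pull will decide it.

In the tool's units: -0.002 m is -0.1.

creep_tool(deltas={"rows": [[0,0,-0.1,0,0,0],[0,0,0,0,0,0],[0,0,0,0,0,0]]})

```text
clock: 10.4
tcp_pos: [0.4678, -0.0445, 0.1217]
ee_rot: [0.002, 0.645, 0.764, 0.002]
force: [9.9, 0.5, -5.4]
grip_width: 0.089
finger_force: 62.3
```

creep_tool(deltas={"rows": [[0,0,-0.1,0,0,0],[0,0,0,0,0,0],[0,0,0,0,0,0]]})

```text
clock: 10.65
tcp_pos: [0.4683, -0.0444, 0.1239]
ee_rot: [0.003, 0.645, 0.764, 0.002]
force: [10.4, 1.2, -5.9]
grip_width: 0.09
finger_force: 62.4
```

```bash
python3 -c "
from h import *
s=env.get_image('side')[:,:,::-1].copy();cv2.imwrite('pics/s5f.png',s);o=cv2.imread('pics/side0.png');p=cv2.imread('pics/s4f.png')
for n,i in(('o',o),('4',p),('5',s)): print(n,i[215:232,252].mean(1).astype(int),i[215:232,246].mean(1).astype(int))"
```

```text
o [152 152 153 154 154 154 154 153 136  74  68  48  48  47  47  47  48] [155 154 154 154 154 153 154 153 153 140  80  68  52  47  47  48  48]
4 [ 85  85  86  86 103 131  74  69  54  59  62  48  49  49  47  48  49] [ 85  85  84  84 107 147 121  74  69  56  53  48  51  48  47  48  47]
5 [ 84  85 108 144  91  70  62  56  56  60  62  47  48  48  48  48  49] [ 85  84 106 151 133  74  69  57  56  56  55  47  50  47  47  48  48]
```

The edge at column 252 went from row 8.8 to 5.9 to 4.2, about 0.07 rad. That is beyond the 0.04 rad catch limit and the force is only 6 N, so the cover is free and the slide stays alone. I raise it along the arc.

In the tool's units: -0.0124 m is -0.62, -0.0118 m is -0.59.

creep_tool(deltas={"rows": [[0,0.31,-0.62,0,0,0],[0,0.26,-0.62,0,0,0],[0,0.275,-0.59,0,0,0],[0,0.29,-0.59,0,0,0],[0,0,0,0,0,0]]})

```text
clock: 11.12
tcp_pos: [0.4882, -0.0408, 0.1738]
ee_rot: [0.0, 0.645, 0.764, -0.0]
force: [-8.0, -3.2, 2.9]
grip_width: 0.088
finger_force: 61.4
```

```bash
python3 -c "
from h import *
todo([.4645,-.0444,.101],.167);print(env.sense()['force'])
s=env.get_image('side')[:,:,::-1].copy();cv2.imwrite('pics/s6f.png',s);i=s
print(i[190:232,252].mean(1).astype(int))"
```

```text
tcp [ 0.4882 -0.0408  0.1738] yang 0.1696 tilt [ 1.e-04 -4.e-04 -1.e+00] t 11.1167 d [ 0.0005 -0.0239  0.0728] rz 0.0026
[-8.02117989 -3.15656498  2.85167938]
[ 80  80  79  80  80  80  80  80  81  81  80 100 136 104  72  68  52  54
  59  47  44  39  38  37  38  38  37  36  37  48  60  58  57  57  61  63
  49  48  48  48  48  49]
```

In the tool's units: -0.011 m is -0.55, -0.0101 m is -0.505.

creep_tool(deltas={"rows": [[0,0.275,-0.55,0,0,0],[0,0.3,-0.55,0,0,0],[0,0.415,-0.505,0,0,0],[0,0.415,-0.505,0,0,0],[0,0,0,0,0,0]]})

```text
clock: 11.58
tcp_pos: [0.5176, -0.0355, 0.216]
ee_rot: [0.002, 0.645, 0.765, 0.002]
force: [-2.4, -0.1, 1.8]
grip_width: 0.088
finger_force: 59.4
```

```bash
python3 -c "
from h import *
todo([.4645,-.0444,.101],.167);print(env.sense()['force'])"
```

```text
tcp [ 0.5176 -0.0355  0.216 ] yang 0.1698 tilt [ 4.4e-03  4.0e-04 -1.0e+00] t 11.5833 d [ 0.0003 -0.0544  0.1148] rz 0.0028
[-2.36569456 -0.08551792  1.8005208 ]
```

In the tool's units: 0.0105 m is 0.525, 0.0095 m is 0.475.

creep_tool(deltas={"rows": [[0,0.475,-0.45,0,0,0],[0,0.475,-0.45,0,0,0],[0,0.525,-0.39,0,0,0],[0,0.525,-0.39,0,0,0],[0,0,0,0,0,0]]})

```text
clock: 12.0
tcp_pos: [0.5555, -0.0287, 0.2492]
ee_rot: [0.0, 0.645, 0.765, 0.001]
force: [-7.6, 0.1, 9.0]
grip_width: 0.085
finger_force: 60.5
```

creep_tool(deltas={"rows": [[0,0.57,-0.32,0,0,0],[0,0.57,-0.32,0,0,0],[0,0.605,-0.25,0,0,0],[0,0.605,-0.25,0,0,0],[0,0,0,0,0,0],[0,0,0,0,0,0],[0,0,0,0,0,0]]})

```text
clock: 12.58
tcp_pos: [0.601, -0.0207, 0.2722]
ee_rot: [0.0, 0.644, 0.765, 0.001]
force: [-7.3, 2.3, 10.1]
grip_width: 0.086
finger_force: 61.2
```

```bash
python3 - <<'E'
from h import *
p,r=tool();print(p,env.sense()['force'])
b=.1667;d=p[:2]-[.5952,-.0884];X=d@[np.cos(b),np.sin(b)];Z=p[2]+.016
print("angle from tcp",np.arctan2(Z-.08,.09-X)-.187,np.hypot(Z-.08,.09-X))
s=env.get_image('side')[:,:,::-1];t=env.get_image('top')[:,:,::-1]
cv2.imwrite('pics/e.png',np.hstack([cv2.resize(s[60:310,130:380],(400,400)),cv2.resize(t[130:270,130:270],(400,400))]))
E
```

```text
[ 0.6010085  -0.02067035  0.27218264] [-7.26159217  2.32604229 10.1343441 ]
angle from tcp 1.0463951585719105 0.22062169339393414
```

View pics/e.png

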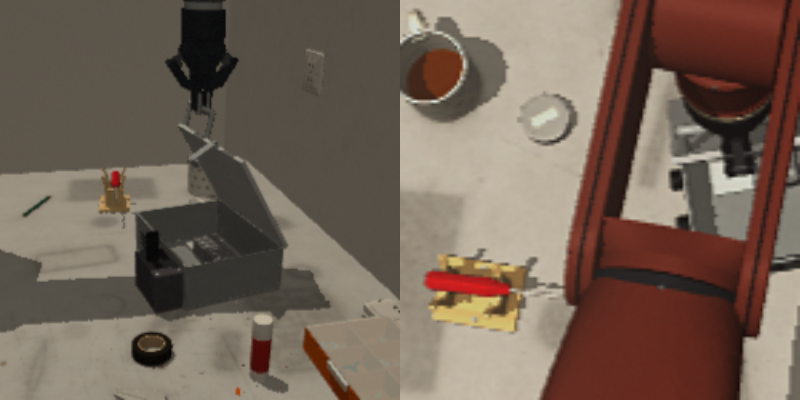

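The side view shows the cover held open at about 60°. The top view shows the driver across both forks, and the tape, tin and glue stick stand untouched.

```bash
python3 -c "
from workcell import env
s=env.sense();print(abs(s['dq']).max(),s['finger_force']);print(env.sign_off())"
```

```text
0.0028525089534272895 61.21992588043213
the job is handed in; nothing more can be done
None
```

The job is handed in, with no verdict returned: the screwdriver lies across both forks, the tug showed the catch had not caught so I left the thumb slide alone, and the cover is held open by its pull at about 60 degrees.

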